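# Load the wide press die onto the swing-out arm

## Robot

A 6-joint arm with a two-finger parallel gripper is mounted at the origin on the work surface. World frame = base frame: x ahead of the robot, y to its left, z up, the work surface at z = 0. Lengths are in m, angles in rad, forces in N, time in s.
With the tool pointing down it reaches from about 0.35 to 0.975 m from the base axis. Payload 4.9 kg.
Tool frame: the origin (TCP) lies midway between the tips of the shut fingers; the grasp point (between the pads) lies 19 mm behind it; z points along the fingers, y is the line along which they close (so a half turn about z gives the same grasp; the last joint's range is limited). The gripper opens to 85 mm and grips with 20 to 120 N. Pads are 22 mm wide; open, the fingers measure 114 mm over their backs; the gripper's body (76 mm by 85 mm) begins 54 mm behind the grasp point. The pads swing forward as they close: fully open they stand 13 mm farther back than shut.
Start: joints at [1.029, 0.053, 1.613, -0, 1.476, -0.119], TCP at [0.256, 0.57, 0.231] pointing down, gripper open.
Joint ranges: [-3.01, 3.01], [-1.01, 2.22], [0.06, 2.58], [-1.02, 4.17], [0.09, 2.62], [-3.14, 3.14]. Speed limits (rad/s): [2.57, 2.57, 3.14, 3.14, 3.14, 3.14].

## Interface

Orientations are given as a unit quaternion [w, x, y, z].
In Python, from plant import state, grab_frame, job_done, cut_out, place_of gives the robot as it stands.
- The arm moves only by the tool jog_arm, never from a script. Its argument "motion" is text: rows parted by semicolons, each of 7 numbers parted by spaces: the opening in per cent of the stroke, from 0 (shut) to 100 (fully open), then the shift along the tool's x, y, z as a fraction of full scale, then the turn, a rotation vector about the tool's x, y, z as a fraction of full scale. A call has exactly 5 rows; each row is the pose to reach, as a shift and turn from the pose commanded when the call began, along the tool's axes at that moment; what a row does not reach only later rows make up. Full scale, the value 1, is 50 cm for a shift and 1.5 rad for a turn. A row lasts 1/8 s, in which the tool goes at most 62.5 mm and 10.7 degrees, less where a joint would pass 70% of its speed; a pose out of reach is approached as far as the arm can. A call with a number of a shift or a turn outside -1 to 1 is refused whole. A call with a gripper value outside its range is refused whole. The fingers move at their own pace and stop on an object; the grip force is fixed at half the most. Time passes only in rows, so rows that repeat a pose let the fingers close, or fill a call up. It gives the time, the measured TCP pose, the force, the opening and the grip force at its end, in the units of the state.
- state(): the state, without advancing time (a new reading comes with each control period).
- grab_frame(name): name is "side" or "top"; returns a dict with "color" (400x640x3 uint8, red, green, blue), "range_z" (400x640 float32, m along the optical axis (not along the pixel's ray), 0 where there is no reading), "intrinsics" (3x3 intrinsics, pixels), "world_from_camera" (4x4, takes a point from camera to world coordinates). Camera axes: x right, y up, looking along -z (the intrinsics and any distortion apply to the point x, -y, -z); pixel columns grow to the right and rows downward; lengths in m; the calibration is good to about 2 mm. A picture is of the moment at which its call begins.
- job_done(): hands the job in; it is judged then, once.
Trained networks look in the newest picture that a camera, given by its name, has taken for a name from the list of things; names that differ only in an ending like _2 or _b are one class to them, and where a whole thing is asked for, a point or a joint stands for the part that bears it (a point fixed in the world has none). Each returns a list of dicts, best first, with "p" (0 to 1); they miss things now and then, are a little off and sometimes report something else, mostly with a low value. They report only what shows in the picture. A call takes as long as a camera call. They do not tell look-alikes from the thing itself.
- cut_out(camera, thing): "pixels" (400x640 bool, what is visible of it).
- place_of(camera, thing): "at" ([x, y, z] in m, in world coordinates, good to about 4 mm: a listed point, or the origin of a listed thing).
The state is a dict: "time": time; "joint_pos": joint angles; "joint_vel": joint speeds; "joint_efforts": joint torques, N m; "tool_pos": TCP position; "tool_rot": TCP orientation; "contact_force": force on the tool from outside, world axes, zero at the start; "ft_torque": the same for the moment, N m; "gripper_width": opening from 0.0 (shut) to 1.0 (fully open); "grasp_force": force on a finger pad.
Only numpy, scipy, OpenCV 4.12 (cv2) and the standard library are available. Lean on these libraries where they do the work, as an engineer would, in place of code of your own. Each camera call takes 0.05 s, during which the arm holds its last target. There are 200 camera calls.

## Task

Swing the die stand's narrow arm all the way out until it meets its end stop, in line with the loading ledge. Then, without lifting it, slide the wide rimmed die off the ledge along the arm until it rests flat against the arm's upright back stop, centred across the arm. Leave the arm fully out, and do not disturb the other things on the bench.

Things in the scene. Friction and masses are not known exactly. Their poses are not given: they have to be found in the camera images.
- stand: Fixed die stand. Origin: underside of its base plate (100 x 360 x 10 mm, y -190 to +170). Its y axis runs along the base from the loading ledge (y -153 to -33) to the pivot post (x 0, y +140). A 16 x 22 mm end-stop block for the arm, 62 mm high, stands at x 28, y 80.
- pivot (a point): On the swing arm's vertical hinge axis, at the height of the arm's top face (68 mm above the bench); axes as the stand's. The hub around it is 52 mm across, top 94 mm above the bench (a nut reaches 102 mm).
- ledge_mid (a point): Middle of the top face of the aluminium loading ledge, a plate 200 mm (x) by 120 mm (y) by 12 mm on two legs, its top 70 mm above the bench; axes as the stand's.
- swing_arm (a joint): Swing arm's angle about its vertical hinge, rad; stiff, stays where left. 0: points to the stand's -x; grows anticlockwise seen from above; 1.571: fully out, at its end stop, pointing to the stand's -y at the middle of the ledge (8 mm gap). Steel bar 40 mm wide, 22 mm thick, top 68 mm above the bench (2 mm below the ledge's), ending 165 mm from the hinge axis.
- seat (a point): Point of the arm where the centre of the die's underside belongs: on its top face and centre line, 95 mm from the hinge axis; moves with the arm. x runs along the arm towards the hinge, y across it (push the arm's +y side face to swing it out). The arm's upright back stop, 40 mm wide, 24 mm high, has its face 50 mm further along x.
- wide_die: The aluminium die to load, a disc 100 mm in diameter and 36 mm high with a 6 mm wide rim around a 7 mm deep recess on top; about 0.6 kg; stands on the ledge. Too wide to grasp across. Origin: centre of its underside.
- plain_die: Bystander: smaller stepped steel die without a rim, 72 mm in diameter, 42 mm high, on the bench. Origin: centre of underside.
- oiler: Bystander: white plastic bottle with black cap, 48 mm in diameter, 120 mm high. Origin: centre of underside.
- tape_roll: Bystander: cardboard ring lying flat, 90 mm outer diameter, 24 mm high. Origin: centre of underside.
- badge: Bystander: white badge disc, 64 mm in diameter, 6 mm thick, lying on the bench. Origin: centre of underside.
- driver: Bystander: screwdriver with black handle, lying on the bench. Origin: its underside.
- cup: Bystander: white mug, 80 mm in diameter, 85 mm high. Origin: centre of underside.
There are look-alikes about, which are no part of the job. What is shaped like the wide_die but purple is not meant.

How it is judged:
By the outcome, as a careful person would: the job done as asked, in the order asked, and still so for the second after the job is handed in, with the robot touching nothing.
It also fails if it takes over 61 s, if anything falls off the work surface, if the arm or the gripper's body presses on something with over 40 N, if the wrist force passes 120 N, or if a joint passes its speed limit or range.

## Working session

There is one attempt and no reset: what is moved stays moved. The work goes in short steps, Python scripts to look and compute and a tool call to move; the robot and the scene stay as the last step left them, time stands still between calls to the robot, and variables do not carry over. Pictures are saved under pics/ and viewed, at most 10 in all, crops included, and the job is handed in when it is done.

Besides the shell and the picture viewer there is one more tool, called after "Request:" by a JSON object that holds its "api" and its "payload". jog_arm: Moves the arm, as the interface text tells. Shift numbers are shares of 50 cm and turn numbers shares of 1.5 rad, none past 1 either way. Its arguments: {"type":"object","properties":{"motion":{"type":"string"}},"required":["motion"]}

```bash
mkdir -p pics; ls; cat > h.py <<'E'
import numpy as np, cv2
from plant import *
def snap(c,fn=None):
    f=grab_frame(c)
    if fn: cv2.imwrite('pics/'+fn,f['color'][:,:,::-1])
    return f
def cloud(f):
    z=f['range_z'];K=f['intrinsics'];v,u=np.mgrid[:400,:640]
    x=(u-K[0,2])/K[0,0]*z;y=(v-K[1,2])/K[1,1]*z
    P=np.stack([x,-y,-z,np.ones_like(z)],-1)@f['world_from_camera'].T
    return P[...,:3]
E
python3 - <<'E'
from h import *
np.set_printoptions(precision=4,suppress=True)
s=state();print(s)
for c in ['top','side']:
    f=snap(c,c+'0.png')
    print(c,f['world_from_camera'])
    for n in ['stand','pivot','ledge_mid','seat','wide_die','plain_die','oiler','tape_roll','badge','driver','cup']:
        print(c,n,[(np.round(d['at'],3).tolist(),round(d['p'],2)) for d in place_of(c,n)])
E
```

```text
pics
{'time': 0.0, 'joint_pos': array([ 1.029 ,  0.0534,  1.6143, -0.    ,  1.476 , -0.119 ]), 'joint_vel': array([ 0.0013, -0.0009, -0.0005,  0.0005, -0.0003, -0.001 ]), 'joint_efforts': array([ -0.0001, -39.3684, -37.0174,  -0.0002,   0.0072,  -0.    ]), 'tool_pos': array([0.2561, 0.5694, 0.2301]), 'tool_rot': array([-0.0003,  0.2098,  0.9777, -0.001 ]), 'contact_force': array([ 0.3622, -1.1828, -0.0737]), 'ft_torque': array([ 0.0137,  0.0014, -0.0178]), 'grasp_force': 0.0, 'gripper_width': 0.9998984896599514}
top [[ 0.0726  0.9738 -0.2157  0.272 ]
 [-0.9974  0.0702 -0.0186  0.0126]
 [-0.003   0.2165  0.9763  1.4063]
 [ 0.      0.      0.      1.    ]]
top stand [([0.599, -0.008, -0.0], 0.72)]
top pivot [([0.632, 0.125, 0.068], 0.8), ([0.706, -0.013, 0.003], 0.63)]
top ledge_mid [([0.576, -0.095, 0.072], 0.61)]
top seat [([0.545, 0.092, 0.069], 0.97)]
top wide_die [([0.586, -0.1, 0.073], 0.98), ([0.379, 0.095, 0.004], 0.87), ([0.788, -0.128, -0.001], 0.72), ([0.627, -0.423, -0.0], 0.59)]
top plain_die [([0.736, 0.078, 0.001], 0.81)]
top oiler []
top tape_roll [([0.394, -0.131, 0.00
[... 332 characters left out ...]
0.      1.    ]]
side stand [([0.602, -0.009, -0.001], 0.71), ([0.63, 0.128, 0.067], 0.57)]
side pivot [([0.63, 0.128, 0.065], 0.73), ([0.39, -0.129, -0.002], 0.29)]
side ledge_mid [([0.574, -0.094, 0.072], 0.59)]
side seat [([0.55, 0.089, 0.067], 0.62)]
side wide_die [([0.378, 0.099, -0.005], 0.64), ([0.625, -0.42, 0.002], 0.61), ([0.543, -0.289, -0.001], 0.56)]
side plain_die [([0.738, 0.076, -0.002], 0.64)]
side oiler [([0.707, -0.01, -0.004], 0.74)]
side tape_roll [([0.392, -0.13, -0.001], 0.69), ([0.709, -0.011, -0.004], 0.33)]
side badge [([0.501, 0.038, -0.004], 0.64)]
side driver [([0.406, -0.406, 0.001], 0.73), ([0.503, 0.042, -0.001], 0.48)]
side cup [([0.615, 0.441, 0.004], 0.87)]
```

View pics/top0.png

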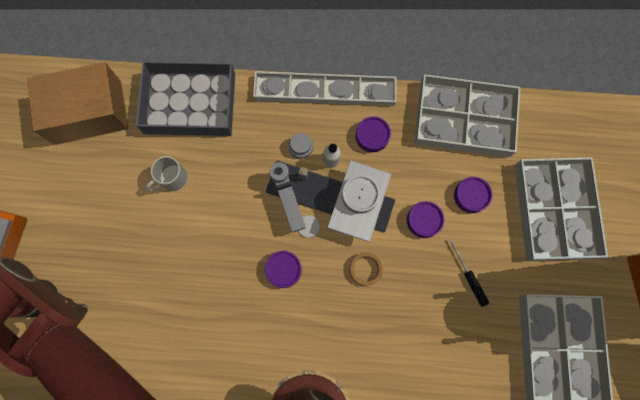

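View pics/side0.png

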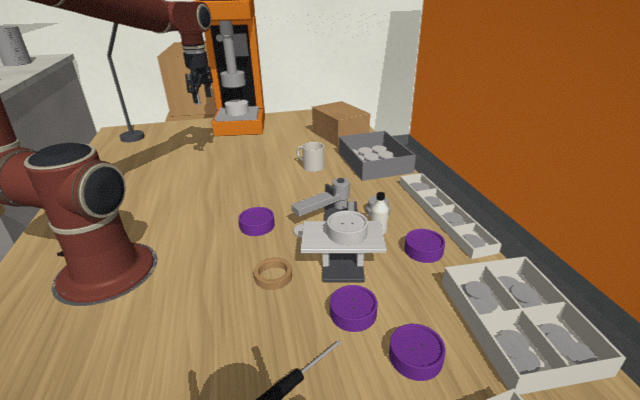

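The pictures agree with the network: the stand is yawed about -14°. Its pivot is near px (280,175), the silver arm points to px (290,210), the wide die is on the ledge at (360,195), and the purple look-alikes stand apart. The oiler at (332,155) is close to the stand.

```bash
cat > m.py <<'E'
from h import *
def measure(fn=None):
    out={}
    f=snap('top',fn);P=cloud(f);ok=f['range_z']>0
    def fit(m):
        pts=P[m&ok][:,:2].astype(np.float32)*1000
        return len(pts),pts
    near=lambda x,y,r:np.hypot(P[...,0]-x,P[...,1]-y)<r
    return f,P,ok,near
E
python3 - <<'E'
from m import *
np.set_printoptions(precision=1,suppress=True)
f,P,ok,near=measure()
def rect(m):
    m=cv2.morphologyEx((m&ok).astype('uint8'),cv2.MORPH_OPEN,np.ones((3,3)))
    n,l,s,c=cv2.connectedComponentsWithStats(m);k=1+np.argmax(s[1:,4])
    q=P[l==k]*1000; return len(q),q[:,2].mean(),cv2.minAreaRect(q[:,:2].astype('f4'))
z=P[...,2]
print('ledge+die',rect(near(.58,-.095,.14)&(z>.06)))
print('arm',rect(near(.55,.092,.075)&(z>.06)&(z<.075)))
m=near(.586,-.1,.07)&(z>.097)&ok
q=P[m][:,:2].astype('f4')*1000;print('rim',len(q),z[m].mean(),cv2.minEnclosingCircle(q))
m=near(.63,.127,.05)&(z>.086)&ok
q=P[m][:,:2].astype('f4')*1000;print('hub',len(q),z[m].mean(),cv2.minEnclosingCircle(q))
for c in ['top','side']:
  for d in cut_out(c,'wide_die')[:4]:
    print(c,round(d['p'],2),d['pixels'].sum(),np.argwhere(d['pixels']).mean(0))
E
```

```text
ledge+die (3134, np.float64(81.36610137147999), ((575.5799560546875, -96.11992645263672), (120.1780014038086, 201.4589080810547), 75.19969940185547))
arm (626, np.float64(68.50771426267418), ((538.9793090820312, 87.81100463867188), (122.28162384033203, 40.01052474975586), 23.409732818603516))
rim 940 0.10208445683690842 ((587.2545776367188, -95.13337707519531), 50.46732711791992)
hub 337 0.09517473476106388 ((623.6525268554688, 124.51863861083984), 37.079891204833984)
top 0.9 1088 [218.8 424.7]
top 0.86 977 [133.2 372. ]
top 0.8 1131 [194.  472.2]
top 0.73 1160 [193.5 359.7]
side 0.91 2578 [351.9 416.5]
side 0.88 1115 [245.3 424.3]
side 0.79 864 [220.8 255.7]
side 0.74 1817 [308.  352.9]
```

Request:
{"api": "jog_arm", "payload": {"motion": "0 -0.1 -0.075 0.0 0 0 0.117;0 -0.2 -0.15 0.0 0 0 0.234;0 -0.3 -0.226 0.0 0 0 0.351;0 -0.4 -0.3 0.0 0 0 0.468;0 -0.5 -0.376 0.0 0 0 0.585"}}

```text
time: 1.98
tool_pos: [0.4078, 0.2944, 0.2316]
tool_rot: [0.0, 0.607, 0.794, 0.0]
contact_force: [0.7, 0.8, 0.2]
gripper_width: 0.001
grasp_force: 0.0
```

```bash
cat > g.py <<'E'
import sys,numpy as np
from scipy.spatial.transform import Rotation as R
from plant import state
# usage: g.py sx sy z : goal in stand coordinates relative to pivot (m), yaw aligned
a=np.radians(75.2);Y=np.array([np.cos(a),np.sin(a),0]);X=np.array([np.sin(a),-np.cos(a),0])
piv=np.array([.6351,.1292,0])
s=state();w,x,y,z=s['tool_rot'];r=R.from_quat([x,y,z,w])
G=R.from_matrix(np.c_[Y,X,[0,0,-1]])
p=s['tool_pos']-piv
print('now stand xy',np.round([p@X,p@Y,s['tool_pos'][2]],4),'t',s['time'])
for i in range(1,len(sys.argv),3):
    sx,sy,zz=map(float,sys.argv[i:i+3]);t=piv+X*sx+Y*sy;t[2]=zz
    print(np.round(r.inv().apply(t-s['tool_pos'])/.5,3),np.round((r.inv()*G).as_rotvec()/1.5,3))
E
python3 - <<'E'
import numpy as np
a=np.radians(75.2);Y=np.array([np.cos(a),np.sin(a)]);X=np.array([np.sin(a),-np.cos(a)])
d=np.array([.4985,.130])-[.6351,.1292];print(d@X,d@Y)
E
python3 g.py -0.132 -0.034 0.15
```

```text
-0.1322724314897178 -0.03412043182314542
now stand xy [-0.2619  0.1017  0.2316] t 1.975
[-0.365  0.089  0.163] [ 0.001 -0.     0.349]
```

Request:
{"api": "jog_arm", "payload": {"motion": "0 -0.1 0.024 0.04 0 0 0.1;0 -0.19 0.047 0.08 0 0 0.19;0 -0.28 0.07 0.12 0 0 0.28;0 -0.365 0.089 0.163 0 0 0.349;0 -0.365 0.089 0.163 0 0 0.349"}}

```text
time: 2.6
tool_pos: [0.4984, 0.13, 0.1478]
tool_rot: [-0.001, 0.792, 0.611, -0.002]
contact_force: [-0.2, 0.4, 0.7]
gripper_width: -0.004
grasp_force: 0.0
```

```bash
python3 g.py -0.132 -0.034 0.05
```

```text
now stand xy [-0.1324 -0.0342  0.1478] t 2.6
[0.001 0.001 0.196] [-0.002  0.001  0.001]
```

Request:
{"api": "jog_arm", "payload": {"motion": "0 0 0 0.1 0 0 0;0 0 0 0.18 0 0 0;0 0 0 0.2 0 0 0;0 0 0 0.2 0 0 0;0 0 0 0.2 0 0 0"}}

```text
time: 3.22
tool_pos: [0.5005, 0.1328, 0.0522]
tool_rot: [0.001, 0.79, 0.612, 0.002]
contact_force: [0.3, -0.1, -0.3]
gripper_width: -0.001
grasp_force: 0.0
```

Request:
{"api": "jog_arm", "payload": {"motion": "0 -0.02 0.016 0 0 0 0;0 -0.042 0.032 0 0 0 0;0 -0.062 0.048 0 0 0 0;0 -0.083 0.064 0 0 0 0;0 -0.103 0.08 0 0 0 0"}}

```text
time: 3.85
tool_pos: [0.5254, 0.0717, 0.05]
tool_rot: [0.0, 0.791, 0.612, 0.001]
contact_force: [0.6, 3.4, 1.3]
gripper_width: -0.0
grasp_force: 1.6
```

Request:
{"api": "jog_arm", "payload": {"motion": "0 -0.014 0.02 0 0 0 0;0 -0.028 0.038 0 0 0 0;0 -0.04 0.056 0 0 0 0;0 -0.05 0.075 0 0 0 0;0 -0.055 0.09 0 0 0 0"}}

```text
time: 4.47
tool_pos: [0.5614, 0.034, 0.0494]
tool_rot: [-0.0, 0.791, 0.612, -0.0]
contact_force: [-1.6, 2.7, 0.6]
gripper_width: 0.001
grasp_force: 1.4
```

```bash
python3 g.py -0.034 -0.115 0.05
```

```text
now stand xy [-0.0469 -0.1109  0.0494] t 4.475
[-0.008  0.026 -0.001] [-0.001  0.     0.003]
```

Request:
{"api": "jog_arm", "payload": {"motion": "0 -0.002 0.006 0 0 0 0;0 -0.004 0.012 0 0 0 0;0 -0.006 0.018 0 0 0 0;0 -0.008 0.024 0 0 0 0;0 -0.008 0.026 0 0 0 0"}}

```text
time: 5.1
tool_pos: [0.5728, 0.0271, 0.0497]
tool_rot: [0.0, 0.791, 0.612, -0.0]
contact_force: [-2.8, 2.1, 0.1]
gripper_width: -0.004
grasp_force: 1.8
```

```bash
python3 g.py -0.034 -0.115 0.05; python3 - <<'E'
from m import *
f,P,ok,near=measure('top1.png');z=P[...,2]
m=near(.607,.021,.09)&(z>.055)&(z<.075)&ok
cv2.imwrite('pics/c1.png',cv2.resize(f['color'][130:270,230:430,::-1],None,fx=4,fy=4))
print([(np.round(d['at'],3),d['p']) for d in place_of('top','seat')])
E
```

```text
now stand xy [-0.0341 -0.1147  0.0497] t 5.1
[-0.001  0.    -0.001] [-0.     0.     0.004]
[]
```

View pics/c1.png

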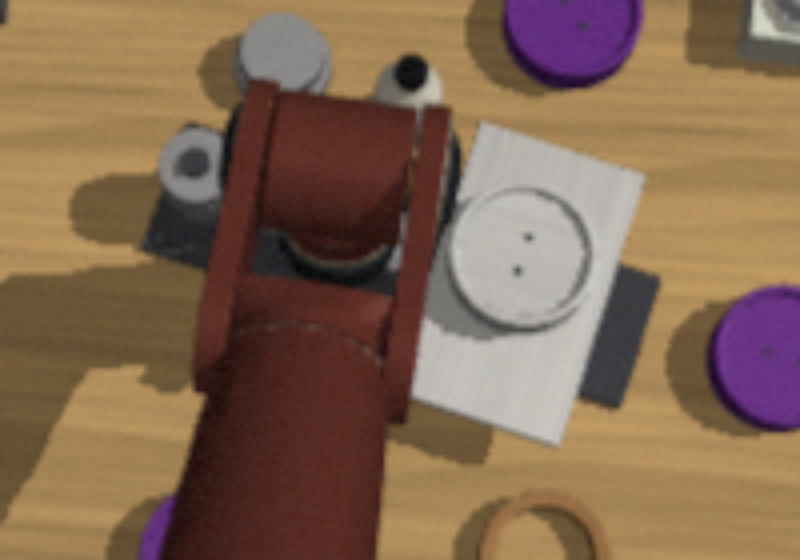

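The robot hides the swing arm in this view, and the hub shows at crop (195,165). The push force is still about 3 N, so it hasn't reached the stop. I'll keep pushing in small steps.

Request:
{"api": "jog_arm", "payload": {"motion": "0 0 0.004 0 0 0 0;0 0 0.008 0 0 0 0;0 0 0.011 0 0 0 0;0 0 0.014 0 0 0 0;0 0 0.014 0 0 0 0"}}

```text
time: 5.82
tool_pos: [0.5731, 0.027, 0.0496]
tool_rot: [-0.007, 0.79, 0.612, -0.007]
contact_force: [-27.3, 4.5, 19.8]
gripper_width: 0.001
grasp_force: 14.4
```

Hit the stop at once (27 N). Backing off and rising.

Request:
{"api": "jog_arm", "payload": {"motion": "0 0 -0.02 0 0 0 0;0 0 -0.06 0 0 0 0;0 0 -0.06 -0.1 0 0 0;0 0 -0.06 -0.22 0 0 0;0 0 -0.06 -0.3 0 0 0"}}

```text
time: 6.45
tool_pos: [0.5525, 0.0325, 0.2041]
tool_rot: [0.003, 0.791, 0.612, 0.002]
contact_force: [0.4, -0.6, 0.3]
gripper_width: 0.006
grasp_force: 0.0
```

```bash
python3 g.py 0.011 -0.33 0.20
```

```text
now stand xy [-0.0552 -0.1146  0.2041] t 6.45
[-0.432  0.13   0.009] [ 0.005 -0.     0.003]
```

Request:
{"api": "jog_arm", "payload": {"motion": "70 -0.12 0.035 0 0 0 0;70 -0.24 0.07 0 0 0 0;70 -0.36 0.105 0 0 0 0;70 -0.432 0.13 0 0 0 0;70 -0.432 0.13 0 0 0 0"}}

```text
time: 7.08
tool_pos: [0.5599, -0.1956, 0.2005]
tool_rot: [0.002, 0.792, 0.611, 0.0]
contact_force: [-0.2, 0.6, -0.3]
gripper_width: 0.7
grasp_force: 0.0
```

```bash
python3 g.py 0.011 -0.33 0.078; python3 - <<'E'
from m import *
f,P,ok,near=measure('top2.png');z=P[...,2]
cv2.imwrite('pics/c2.png',cv2.resize(f['color'][130:270,230:430,::-1],None,fx=4,fy=4))
m=(near(.60,-.001,.06)|near(.616,.055,.03))&(z>.06)&(z<.075)&ok
m=cv2.morphologyEx(m.astype('uint8'),cv2.MORPH_OPEN,np.ones((3,3)))
n,l,s,c=cv2.connectedComponentsWithStats(m)
for k in range(1,n):
  q=P[l==k]*1000; 
  if len(q)>30: print(len(q),q[:,2].mean(),cv2.minAreaRect(q[:,:2].astype('f4')))
print([(np.round(d['at'],3),d['p']) for d in place_of('top','seat')])
E
```

```text
now stand xy [ 0.0103 -0.3332  0.2005] t 7.075
[0.007 0.001 0.245] [0.002 0.001 0.001]
586 68.55202948642008 ((607.7539672851562, 26.816360473632812), (118.40592956542969, 43.40683364868164), 73.80490112304688)
46 70.535588403767 ((567.1398315429688, -40.351261138916016), (23.5355167388916, 13.839594841003418), 2.926095724105835)
[(array([0.611, 0.037, 0.065]), 0.78)]
```

View pics/c2.png

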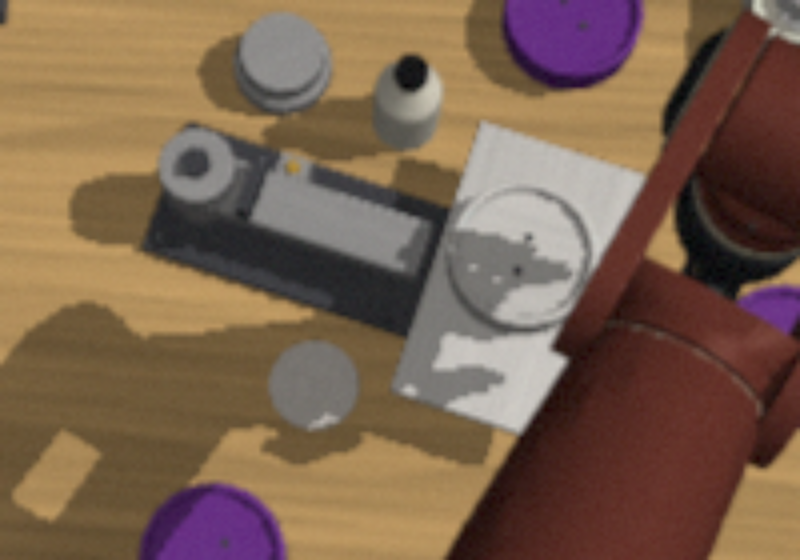

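Request:
{"api": "jog_arm", "payload": {"motion": "70 0 0 0.1 0 0 0;70 0 0 0.2 0 0 0;70 0 0 0.24 0 0 0;70 0 0 0.25 0 0 0;70 0 0 0.25 0 0 0"}}

```text
time: 7.8
tool_pos: [0.5608, -0.1925, 0.0766]
tool_rot: [0.001, 0.79, 0.612, 0.001]
contact_force: [0.8, 0.3, 0.7]
gripper_width: 0.7
grasp_force: 0.0
```

```bash
python3 g.py 0.011 -0.28 0.075;python3 - <<'E'
from m import *
f,P,ok,near=measure();z=P[...,2]
a=np.radians(75.2);Y=np.array([np.cos(a),np.sin(a)]);X=np.array([np.sin(a),-np.cos(a)])
d=P[...,:2]-[.6351,.1292];sx=d@X;sy=d@Y
for y in np.arange(-.16,-.05,.02):
  m=ok&(abs(sy-y)<.01)&(abs(sx)<.04)&(z>.062)&(z<.074);q=sx[m]*1000
  print(y,len(q),q.min(),q.max(),q.mean())
E
```

```text
now stand xy [ 0.0103 -0.33    0.0766] t 7.8
[0.1   0.002 0.003] [0.002 0.    0.004]
-0.16 78 -21.01075369396352 18.937933200083172 -0.6424407254973289
-0.14 100 -20.01877775038801 20.171605201896575 -0.7336050030768902
-0.12000000000000002 102 -20.895331360891788 19.769423092521976 -0.8405950225081612
-0.10000000000000003 103 -19.844763479824607 20.729972724282263 -0.41362656457525465
-0.08000000000000004 104 -20.287816610902127 24.695480892930977 -0.8947415917470585
-0.06000000000000005 130 -20.402094084362787 35.579899394003476 5.334274806111528
```

The arm is straight and fully out. Now the cradle push.

Request:
{"api": "jog_arm", "payload": {"motion": "70 0.03 0 0 0 0 0;70 0.06 0 0 0 0 0;70 0.08 0 0 0 0 0;70 0.095 0 0 0 0 0;70 0.11 0 0 0 0 0"}}

```text
time: 8.48
tool_pos: [0.5736, -0.1393, 0.075]
tool_rot: [0.001, 0.791, 0.612, -0.0]
contact_force: [-0.4, -3.7, -0.6]
gripper_width: 0.699
grasp_force: 1.7
```

Request:
{"api": "jog_arm", "payload": {"motion": "70 0.02 -0.003 0 0 0 0;70 0.04 -0.008 0 0 0 0;70 0.06 -0.013 0 0 0 0;70 0.08 -0.018 0 0 0 0;70 0.1 -0.021 0 0 0 0"}}

```text
time: 9.1
tool_pos: [0.5757, -0.0877, 0.0752]
tool_rot: [0.0, 0.791, 0.612, -0.0]
contact_force: [-0.6, -5.8, 3.5]
gripper_width: 0.704
grasp_force: 2.8
```

```bash
cat > d.py <<'E'
from m import *
def die(fn=None):
  f,P,ok,near=measure(fn);z=P[...,2]
  a=np.radians(75.2);Y=np.array([np.cos(a),np.sin(a)]);X=np.array([np.sin(a),-np.cos(a)])
  d=P[...,:2]-[.6351,.1292];sx=d@X;sy=d@Y
  if fn: cv2.imwrite('pics/c_'+fn,cv2.resize(f['color'][130:270,230:430,::-1],None,fx=4,fy=4))
  for p in place_of('top','wide_die'):
    q=np.array(p['at'][:2])-[.6351,.1292]
    if p['at'][2]>.04: print('net',q@X,q@Y,p['at'][2],p['p'])
E
python3 g.py 0 -0.146 0.076; python3 -c "
from d import *
die('t3.png')"
```

```text
now stand xy [-0.002  -0.2249  0.0752] t 9.1
[ 0.158  0.005 -0.002] [0.    0.001 0.004]
net 0.00226658231610374 -0.1773033350069996 0.0709 0.74
```

View pics/c_t3.png

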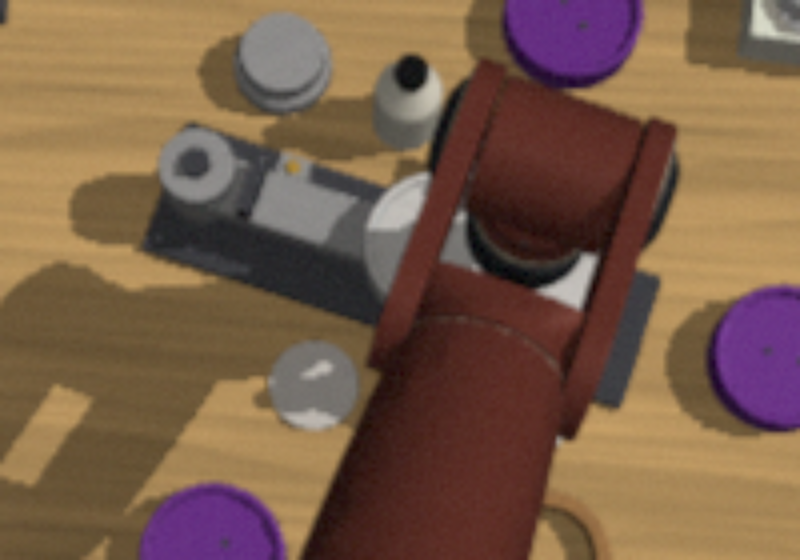

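The die's left edge is at crop (368,240), now over the arm. The oiler and the other things haven't moved. Continuing.

Request:
{"api": "jog_arm", "payload": {"motion": "70 0.022 0.001 0 0 0 0;70 0.045 0.003 0 0 0 0;70 0.067 0.003 0 0 0 0;70 0.09 0.003 0 0 0 0;70 0.11 0.003 0 0 0 0"}}

```text
time: 9.82
tool_pos: [0.5904, -0.0343, 0.0742]
tool_rot: [-0.001, 0.791, 0.612, -0.0]
contact_force: [-0.2, -5.0, 1.0]
gripper_width: 0.701
grasp_force: 2.4
```

```bash
python3 g.py 0 -0.146 0.076; python3 -c "
from d import *
die()"
```

```text
now stand xy [-0.0014 -0.1695  0.0742] t 9.825
[ 0.047  0.003 -0.004] [-0.001  0.     0.004]
net 0.0036367761684818057 -0.11633045112566341 0.0641 0.57
```

Request:
{"api": "jog_arm", "payload": {"motion": "70 0.012 0.001 -0.002 0 0 0;70 0.022 0.002 -0.002 0 0 0;70 0.03 0.002 -0.002 0 0 0;70 0.038 0.002 -0.002 0 0 0;70 0.042 0.002 -0.002 0 0 0"}}

```text
time: 10.55
tool_pos: [0.5971, -0.0148, 0.0758]
tool_rot: [-0.0, 0.791, 0.612, -0.0]
contact_force: [-1.1, -2.5, -2.5]
gripper_width: 0.704
grasp_force: 1.4
```

Request:
{"api": "jog_arm", "payload": {"motion": "70 0.002 0 0 0 0 0;70 0.004 0 0 0 0 0;70 0.006 0 0 0 0 0;70 0.008 0 0 0 0 0;70 0.008 0 0 0 0 0"}}

```text
time: 11.18
tool_pos: [0.5977, -0.0125, 0.0758]
tool_rot: [0.001, 0.791, 0.612, -0.001]
contact_force: [-1.8, -7.7, -2.0]
gripper_width: 0.699
grasp_force: 3.4
```

```bash
python3 g.py 0 -0.146 0.076; python3 -c "
from d import *
die()"
```

```text
now stand xy [ 1.000e-04 -1.466e-01  7.580e-02] t 11.175
[ 0.001 -0.    -0.   ] [-0.     0.002  0.004]
net -0.0003921453698274621 -0.09794981481355094 0.0687 0.52
```

Request:
{"api": "jog_arm", "payload": {"motion": "70 0.002 0 0 0 0 0;70 0.004 0 0 0 0 0;70 0.005 0 0 0 0 0;70 0.005 0 0 0 0 0;70 0.005 0 0 0 0 0"}}

```text
time: 11.9
tool_pos: [0.5977, -0.0123, 0.0758]
tool_rot: [0.002, 0.791, 0.612, -0.003]
contact_force: [-5.2, -13.4, -0.4]
gripper_width: 0.7
grasp_force: 6.4
```

It's seated against the back stop: 14 N and no further motion. Retreating straight back, then up and away.

Request:
{"api": "jog_arm", "payload": {"motion": "70 -0.02 0 0 0 0 0;70 -0.08 0 0 0 0 0;70 -0.16 0 0 0 0 0;70 -0.22 0 -0.06 0 0 0;70 -0.24 0 -0.15 0 0 0"}}

```text
time: 12.52
tool_pos: [0.5676, -0.1256, 0.1505]
tool_rot: [-0.001, 0.791, 0.612, 0.0]
contact_force: [1.2, -0.5, -0.6]
gripper_width: 0.702
grasp_force: 0.0
```

Request:
{"api": "jog_arm", "payload": {"motion": "70 -0.06 0 -0.12 0 0 0;70 -0.16 0 -0.2 0 0 0;70 -0.26 0 -0.22 0 0 0;70 -0.36 0 -0.22 0 0 0;70 -0.36 0 -0.22 0 0 0"}}

```text
time: 13.15
tool_pos: [0.5233, -0.3017, 0.2619]
tool_rot: [0.001, 0.792, 0.611, 0.001]
contact_force: [0.2, 0.1, -0.5]
gripper_width: 0.702
grasp_force: 0.0
```

```bash
python3 - <<'E'
from d import *
die('t4.png')
f,P,ok,near=measure();z=P[...,2]
a=np.radians(75.2);Y=np.array([np.cos(a),np.sin(a)]);X=np.array([np.sin(a),-np.cos(a)])
d=P[...,:2]-[.6351,.1292];sx=d@X;sy=d@Y
m=ok&(z>.097)&(z<.12)&(np.hypot(sx,sy+.097)<.07)&(sy<-.05)
q=np.c_[sx[m],sy[m]].astype('f4')*1000;print(len(q),cv2.minEnclosingCircle(q),cv2.minAreaRect(q))
A=np.c_[sx[m],sy[m],np.ones(m.sum())];print('tilt',np.linalg.lstsq(A,z[m],rcond=None)[0],np.median(z[m]))
m=ok&(sy<-.148)&(sy>-.163)&(abs(sx)<.04)&(z>.062)&(z<.072);print('arm tip',sx[m].min(),sx[m].max())
for n in ['plain_die','oiler','tape_roll','badge','driver','cup']:
  print(n,[np.round(p['at'],3) for c in ('top','side') for p in place_of(c,n)[:1]])
snap('side','s4.png')
E
```

```text
net 0.0027838191654014056 -0.09783470933597312 0.0686 0.84
743 ((0.34609711170196533, -95.71953582763672), 50.5859260559082) ((-0.6456260681152344, -96.35140991210938), (95.83474731445312, 98.96351623535156), 83.83975219726562)
tilt [-0.00288978 -0.00599106  0.10035415] 0.10022447459186834
arm tip -0.019717783373522528 0.01894108301933033
plain_die [array([0.739, 0.079, 0.002]), array([ 0.738,  0.076, -0.002])]
oiler [array([ 0.704, -0.014,  0.002]), array([ 0.707, -0.01 , -0.004])]
tape_roll [array([ 0.394, -0.126,  0.004]), array([ 0.392, -0.13 , -0.001])]
badge [array([ 0.501,  0.038, -0.004])]
driver [array([ 0.405, -0.403, -0.   ]), array([ 0.406, -0.406,  0.001])]
cup [array([0.62 , 0.44 , 0.001]), array([0.615, 0.441, 0.004])]
```

View pics/c_t4.png

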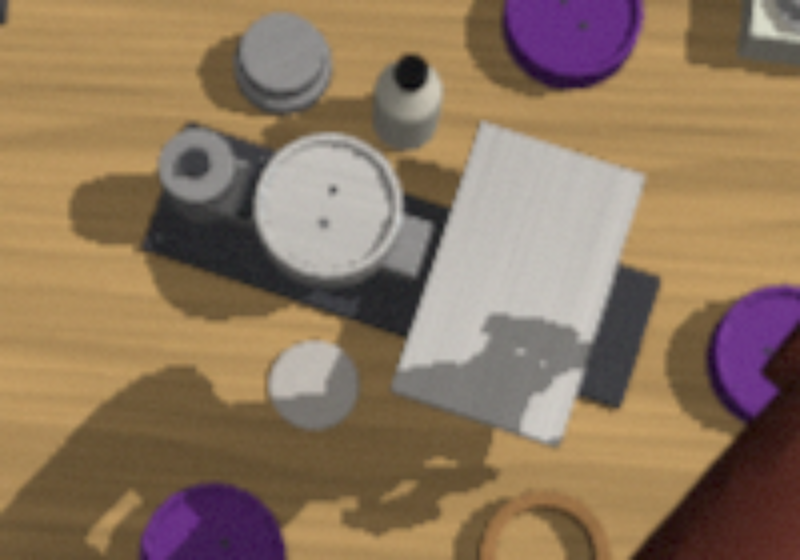

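View pics/s4.png

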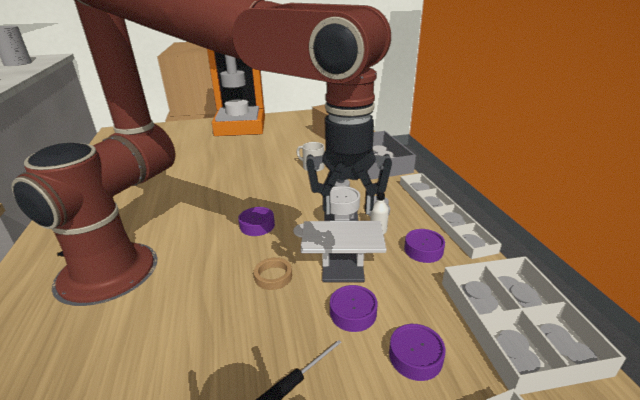

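The die is at crop (328,207), lying flat and centred on the arm to within 1 mm. It is against the back stop at 95.7 mm from the hinge. The arm is straight out and nothing else has moved, so I'm handing in.

```bash
python3 -c "
from plant import *
print(job_done())"
```

```text
the job is handed in; nothing more can be done
None
```

The job is handed in: the swing arm is out against its end stop, the wide die rests flat against the back stop and centred to within about 1 mm, and nothing else on the bench moved (about 13 s of the 61 s used).

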